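# Vend a tablet tub with the pedal-lift dispenser

### The job

At the pharmacy counter, press the dispenser's pedal right down so that its orange lid lifts and the tablet tub rolls out to the front stops, then ease the pedal back up slowly, staying on it, so that the lid comes down over about a second instead of snapping shut. Once the lid is shut, pick up the tub and lower it right down into the blue order tray before letting go, so that it lies on the tray's floor; leave the syrup bottle, the jar and the carton where they stand.

Things in the scene. Friction and masses are not known exactly. Their poses are not given: they have to be found in the camera images.
- dispenser: White counter dispenser, fixed, turned up to 0.25 rad. Origin at counter level under the middle of the outlet face; -x is its front (robot side), z up. Clear magazine, 132 mm high, barred on top, from x = 0 to 135 mm, 86 mm wide; steel landing in front of it, to x = -125 mm. The pedal lies beside the landing at -y; a 106 mm high link case stands behind it (x 15 to 125, y -63 to -91 mm).
- landing (a point): Where the tub's centre comes to lie: in the dispenser's frame x = -95, y = 0, z = 54 mm (same axes). The landing is 76 mm wide between rails (tops at z = 48 mm); its floor falls gently from z = 37 mm (x = -20 mm) to 28 mm at two blue stop posts in its front corners (x = -125 to -118 mm, tops at z = 64 mm). The 56 mm gap in y between the posts is open for a finger.
- lid (a joint): Angle of the orange lid (70 mm wide, 60 mm tall, 5 mm thick), rad: 0 shut (hanging upright over the outlet), 1.28 fully raised (nearly level, reaching 60 mm out over the landing at z about 100 to 120 mm). Hinged at its top edge, z = 115 mm, x = 0. Linked: lid angle = 4 x pedal angle. The tub passes beneath it from about 1.1 rad.
- pedal (a joint): Angle of the pedal lever, rad: 0 up (at rest), 0.32 fully down. Hinge along the dispenser's y at x = 0, z = 55 mm in its frame, so the pad sinks 39 mm on an arc. A spring pushes it back: about 2 N at the pad to start it, about 7 N fully down. Let go, it flies up and the lid snaps shut; the pad rising at 20 mm/s lets the lid down at about 0.65 rad/s.
- pedal_pad (a point): Centre of the top of the black rubber pedal pad (50 mm in x, 44 mm in y, 8 mm thick) at the end of the steel lever; press it from above. Moves with the pedal. Pedal up: at x = -125, y = -80, z = 60 mm in the dispenser's frame; fully down: z about 20 mm.
- tub_mid (a point): Centre of the loose tablet tub: closed cylinder 46 mm across, 70 mm long (its own y axis), white with green band and yellow cap, 85 to 170 g. It starts lying across the lane just behind the closed lid; rolled out, it lies across the landing against the stops and can be gripped from above across its 46 mm, the fingers closing along the dispenser's x axis.
- tray_blue: Blue order tray, fixed: 150 x 150 mm, rim 22 mm high, walls 4 mm, floor 4 mm thick. Origin at counter level under its centre, z up. It is left or right of the dispenser. A tub lying in it has its centre 27 mm above the counter.
- tray_white: White order tray, the same size, not to be used.
- syrup: Bystander: amber syrup bottle, 52 mm across, 125 mm tall, loose. Origin under its centre.
- carton: Bystander: white medicine carton with a red band, 50 x 85 x 75 mm tall, loose. Origin under its centre.
- jar: Bystander: white jar with a green cap, 60 mm across, 70 mm tall, loose. Origin under its centre.
There are look-alikes about, which are no part of the job. Leave any purple look-alike of the part that bears tub_mid alone. Of the things that look like the tray_blue, the smaller one is meant.

How it is judged:
By the outcome, as a careful person would: the job done as asked, in the order asked, and still so for the second after the job is handed in, with the robot touching nothing.
It also fails if it takes over 64 s, if anything falls off the work surface, if the arm or the gripper's body presses on something with over 40 N, if the wrist force passes 120 N, or if a joint passes its speed limit or range.

### The arm

A 7-joint arm with a two-finger parallel gripper is mounted at the origin on the work surface. World frame = base frame: x ahead of the robot, y to its left, z up, the work surface at z = 0. Lengths are in m, angles in degrees, forces in N, time in s.
With the tool pointing down it reaches from about 0.425 to 0.875 m from the base axis. Payload 4.7 kg.
Tool frame: the origin (TCP) lies midway between the tips of the shut fingers; the grasp point (between the pads) lies 19 mm behind it; z points along the fingers, y is the line along which they close (so a half turn about z gives the same grasp; the last joint's range is limited). The gripper opens to 87 mm and grips with 3 to 60 N. Pads are 19 mm wide; open, the fingers measure 117 mm over their backs; the gripper's body (75 mm by 190 mm) begins 51 mm behind the grasp point.
Start: joints at [75.751, 18.392, -4.016, 83.108, 1.295, 78.541, -3.26], TCP at [0.169, -0.628, 0.223] pointing down, gripper open.
Joint ranges: [-163.93, 163.93], [-17.29, 119.83], [-79.2, 71.16], [3.27, 140.29], [-89.18, 269.18], [5.43, 117.66], [-154.24, 154.24]. Speed limits (degrees/s): [147.25, 147.25, 180, 180, 180, 180, 180].

### API

Orientations are given as [roll, pitch, yaw] about the fixed x, y, z axes, in that order (R = Rz(yaw) Ry(pitch) Rx(roll)).
In Python, from cell import env, viewer, boxes_of, masks_of gives the robot as it stands. The module is installed in compiled form; this text tells all that it offers.
- The arm moves only by the tool apply_moves, never from a script. Its argument "moves" is a list of rows, each a list of 7 numbers: the shift along the tool's x, y, z scaled (see below), then the turn, a rotation vector about the tool's x, y, z scaled (see below), then the opening, from 0 (shut) to 1 (fully open). A call has 1 to 20 rows; each row is the pose to reach, as a shift and turn from the pose commanded when the call began, along the tool's axes at that moment; what a row does not reach only later rows make up. The controller multiplies each number of a shift by 0.2 m and each number of a turn by 1.5 rad. A row lasts 1/10 s, in which the tool goes at most 50 mm and 8.59 degrees, less where a joint would pass 70% of its speed; a pose out of reach is approached as far as the arm can. A call with a number of a shift or a turn outside -1 to 1 is refused whole. A call with a gripper value outside its range is refused whole. The fingers move at their own pace and stop on an object; "grip_force" is the grip in N (left out, the last holds). Time passes only in rows, so rows that repeat a pose let the fingers close. It gives the time, the measured TCP pose, the force, the opening and the grip force at its end, in the units of the state.
- env.get_obs(): the state, without advancing time (a new reading comes with each control period).
- viewer.read_camera(name): name is "scene" or "top" or "wrist"; returns the picture (480x640x3 uint8, red, green, blue); there is no depth.
- viewer.get_calibration(name): a dict with "fov_y" (degrees; the focal length in pixels is half the picture's height over the tangent of half this angle, whatever the lens; pixels are square), "cx", "cy" (the principal point, pixels), "k1" (the pictures are not rectified: a ray, as slopes to the right and down, at radius r is drawn at 1 + k1 r^2 times it, then the intrinsics apply), "position" and "orientation" of the camera in the world. Camera axes: x right, y up, looking along -z (the intrinsics and any distortion apply to the point x, -y, -z); pixel columns grow to the right and rows downward; lengths in m; the calibration is good to about 2 mm. A picture is of the moment at which its call begins: read the wrist's pose just before it. get_calibration takes no time and is no camera call; for the wrist camera it gives the pose at the moment of the call.
- env.sign_off(): hands the job in; it is judged then, once.
Trained networks look in the newest picture that a camera, given by its name, has taken for a name from the list of things; names that differ only in an ending like _2 or _b are one class to them, and where a whole thing is asked for, a point or a joint stands for the part that bears it (a point fixed in the world has none). Each returns a list of dicts, best first, with "conf" (0 to 1); they miss things now and then, are a little off and sometimes report something else, mostly with a low value. They report only what shows in the picture. A call takes as long as a camera call. They do not tell look-alikes from the thing itself.
- boxes_of(camera, target): "location" ([column, row] in pixels, amid what is visible of it).
- masks_of(camera, target): "pixels" (480x640 bool, what is visible of it) and "location" ([column, row] in pixels, amid what is visible of it).
The state is a dict: "time_s": time; "qpos": joint angles; "joint_velocities": joint speeds; "effort": joint torques, N m; "tool_pos": TCP position; "tool_rot": TCP orientation; "force": force on the tool from outside, world axes, zero at the start; "wrist_torque": the same for the moment, N m; "grip_width": finger opening in m; "grasp_force": force on a finger pad.
Only numpy, scipy, OpenCV 4.12 (cv2) and the standard library are available. Lean on these libraries where they do the work, as an engineer would, in place of code of your own. Each camera call takes 0.05 s, during which the arm holds its last target. There are 200 camera calls.

## Working session

There is one attempt and no reset: what is moved stays moved. The work goes in short steps, Python scripts to look and compute and a tool call to move; the robot and the scene stay as the last step left them, time stands still between calls to the robot, and variables do not carry over. Pictures are saved under pics/ and viewed, at most 10 in all, crops included, and the job is handed in when it is done.

Besides the shell and the picture viewer there is one more tool, called after "Call:" as name(argument=value, ...), one argument or row to a line, values as JSON. apply_moves: Moves the arm, as the interface text tells. Shifts and turns lie within -1 to 1; 1 stands for 0.2 m of shift or 1.5 rad of turn. Its arguments: {"type":"object","properties":{"moves":{"type":"array","items":{"type":"array","items":{"type":"number","minimum":-1,"maximum":1}}},"grip_force":{"type":"number"}},"required":["moves"]}

```bash
mkdir -p pics; cat > h.py <<'E'
import numpy as np, cv2
from scipy.spatial.transform import Rotation as R
from cell import env, viewer, boxes_of, masks_of
def cal(n):
    c=viewer.get_calibration(n); return c
def rot(o):
    o=np.array(o,float)
    if o.shape==(3,3): return o
    if o.size==4: return R.from_quat(o).as_matrix()
    return R.from_euler('xyz',o,degrees=True).as_matrix()
def ray(c,uv):
    f=240/np.tan(np.radians(c['fov_y'])/2)
    d=np.array([(uv[0]-c['cx'])/f,(uv[1]-c['cy'])/f]); s=d.copy()
    for _ in range(30): s=d/(1+c['k1']*(s@s))
    return np.array(c['position']),rot(c['orientation'])@np.array([s[0],-s[1],-1])
def onz(c,uv,z):
    p,d=ray(c,uv); return p+d*(z-p[2])/d[2]
def proj(c,P):
    f=240/np.tan(np.radians(c['fov_y'])/2)
    q=rot(c['orientation']).T@(np.array(P)-c['position']); s=np.array([q[0],-q[1]])/-q[2]
    return f*s*(1+c['k1']*(s@s))+[c['cx'],c['cy']]
E
python3 - <<'E'
from h import *
for n in ('scene','top'):
    im=viewer.read_camera(n); cv2.imwrite(f'pics/{n}1.png',im[:,:,::-1]); c=cal(n); print(n,c)
    for t in ['dispenser','pedal_pad','lid','tub_mid','tray_blue','tray_white','syrup','carton','jar']:
        print(t,[(np.round(b['location']).tolist(),round(b['conf'],2),np.round(onz(c,b['location'],0.0)[:2],3).tolist()) for b in boxes_of(n,t)])
print(env.get_obs())
E
```

```text
scene {'fov_y': 49.046019673057884, 'cx': 318.48669939662966, 'cy': 241.82037741605646, 'k1': -0.13077265511682937, 'position': array([ 0.92176913, -0.46270227,  1.16472821]), 'orientation': array([30.38555792,  0.24122685, 43.39488402])}
dispenser [([339.0, 307.0], 0.61, [0.61, -0.069])]
pedal_pad [([292.0, 279.0], 0.64, [0.476, -0.092])]
lid []
tub_mid [([414.0, 360.0], 0.79, [0.825, -0.047]), ([357.0, 291.0], 0.75, [0.613, -0.006])]
tray_blue [([320.0, 128.0], 0.76, [0.184, 0.316]), ([395.0, 184.0], 0.74, [0.476, 0.311])]
tray_white [([220.0, 324.0], 0.65, [0.434, -0.294]), ([392.0, 184.0], 0.63, [0.471, 0.302])]
syrup [([458.0, 211.0], 0.71, [0.656, 0.355]), ([392.0, 181.0], 0.32, [0.462, 0.311])]
carton [([300.0, 421.0], 0.78, [0.729, -0.324])]
jar [([384.0, 266.0], 0.85, [0.618, 0.092])]
top {'fov_y': 54.092610372391576, 'cx': 322.53828276426316, 'cy': 237.17370075743094, 'k1': -0.07354684615151615, 'position': array([0.42350627, 0.02084493, 1.17922326]), 'orientation': array([  5.0282759 ,  -1.67208319, -88.7517418 ])}
dispenser [([344.0, 204.0], 0.65, [0.615, -0.063])]
pedal_
[... 554 characters left out ...]
s': 1.0, 'qpos': array([75.75105367, 18.39180012, -4.01664867, 83.10741509,  1.29346606,
       78.54014017, -3.26069286]), 'joint_velocities': array([-0.01727544,  0.11655391,  0.02026008,  0.03206816, -0.03556223,
       -0.00053483, -0.01669765]), 'effort': array([ 1.05528059e-04, -4.91112971e+01, -4.03139535e-01, -3.12775755e+01,
       -6.37786626e-02,  3.34307912e-02, -3.43257523e-05]), 'tool_pos': array([ 0.16884873, -0.62771329,  0.22258919]), 'tool_rot': array([1.79994307e+02, 1.00737469e-03, 1.50572625e+01]), 'force': array([-0.16368304, -0.35150473, -0.79402327]), 'wrist_torque': array([ 0.01711435, -0.03192254, -0.05053635]), 'grasp_force': 0.0, 'grip_width': 0.08761717527859184}
```

View pics/top1.png

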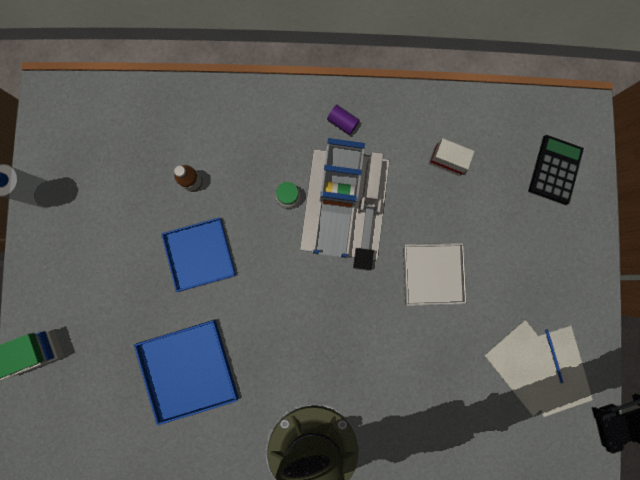

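View pics/scene1.png

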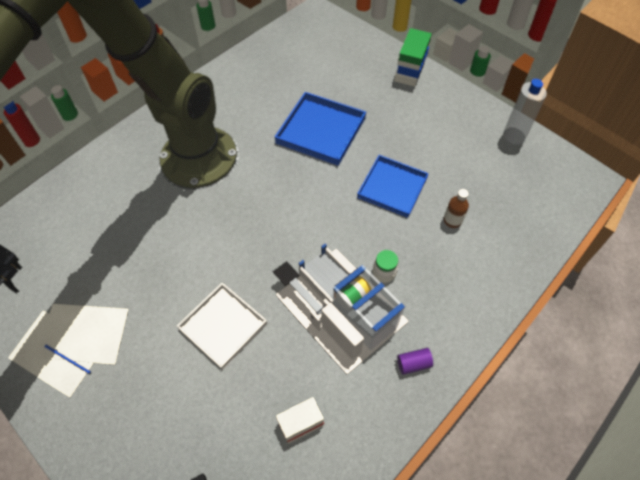

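```bash
python3 - <<'E'
import cv2
a=cv2.imread('pics/top1.png')
c=cv2.resize(a[130:275,290:400],None,fx=4,fy=4,interpolation=cv2.INTER_CUBIC)
d=cv2.resize(a[210:430,130:245],None,fx=2.6,fy=2.6)
import numpy as np
o=np.zeros((580,c.shape[1]+d.shape[1],3),'uint8');o[:c.shape[0],:c.shape[1]]=c;o[:d.shape[0],c.shape[1]:]=d[:580]
cv2.imwrite('pics/crop1.png',o);print(o.shape)
E
```

```text
(580, 739, 3)
```

View pics/crop1.png

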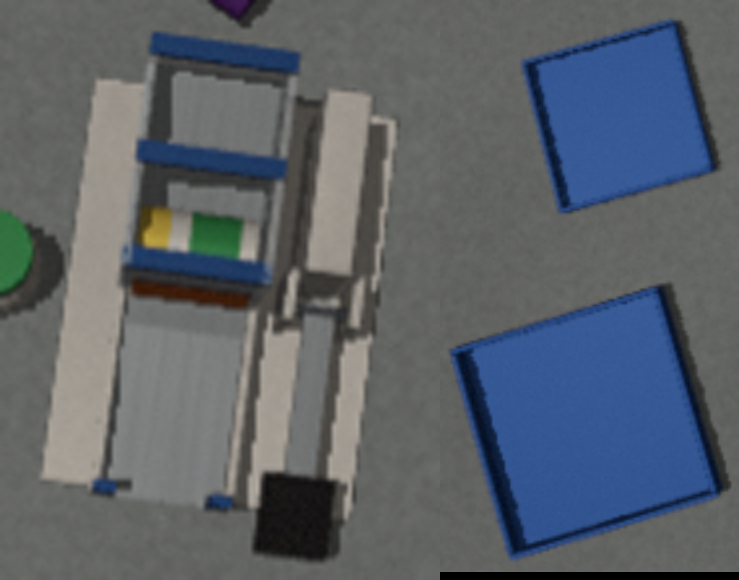

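```bash
cat > disp.py <<'E'
from h import *
from scipy.optimize import least_squares
E
python3 - <<'E'
from h import *
from scipy.optimize import least_squares
c=cal('top')
P=np.array([[-121.5,33,64],[-121.5,-33,64],[-125,-80,60],[70,-77,106],[15,-63,106],[125,-91,106]])/1e3
U=np.array([[104,485],[220,500],[296,516],[340,181],[305,268],[372,95]])/4+[290,130]
def T(p,P):
    a=p[2];return np.c_[p[0]+np.cos(a)*P[:,0]-np.sin(a)*P[:,1],p[1]+np.sin(a)*P[:,0]+np.cos(a)*P[:,1],P[:,2]]
f=lambda p:(np.array([proj(c,q) for q in T(p,P)])-U).ravel()
r=least_squares(f,[.6,-.06,0]);p=r.x
print(p,np.degrees(p[2]),np.round(r.fun.reshape(-1,2),1))
print('pad,landing,tub0',T(p,np.array([[-125,-80,60],[-95,0,54],[23,0,60]])/1e3).round(4))
s=cal('scene')
print('scene pad',proj(s,T(p,P)[2]),'post',proj(s,T(p,P)[0]))
# tray small, rim corners z=.022
C=(np.array([[528,62],[678,22],[718,170],[562,212]])-[440,0])/2.6+[130,210]
Q=np.array([onz(c,u,.022) for u in C]);print(Q.round(3),Q.mean(0).round(3),[round(float(np.linalg.norm(Q[i]-Q[i-1])),3) for i in range(4)])
e=Q[1]-Q[0];print(np.degrees(np.arctan2(e[1],e[0])), proj(s,Q.mean(0)))
o=env.get_obs();print(o['tool_pos'],o['tool_rot'])
E
```

```text
[ 0.60547391 -0.04299587 -0.10837583] -6.2094776677518 [[ 1.   0.1]
 [-0.5 -0. ]
 [-0.4  0.1]
 [-0.2 -0.1]
 [-0.2  0.4]
 [ 0.4 -0.5]]
pad,landing,tub0 [[ 0.4726 -0.109   0.06  ]
 [ 0.511  -0.0327  0.054 ]
 [ 0.6283 -0.0455  0.06  ]]
scene pad [285.08523293 271.93989358] post [322.4357553  245.10725631]
[[0.525 0.382 0.022]
 [0.566 0.24  0.022]
 [0.427 0.197 0.022]
 [0.384 0.342 0.022]] [0.476 0.29  0.022] [0.146, 0.147, 0.146, 0.152]
-73.57110167116164 [391.66354806 183.08851282]
[ 0.16884873 -0.62771329  0.22258919] [1.79994307e+02 1.00737469e-03 1.50572625e+01]
```

Two blue trays in the top picture: the smaller one at (198,254), sides about 147 mm, and the larger one at (187,372). The smaller one is meant, and the crop confirms it. The white/green/yellow tub behind the lid at (339,188) is the right one; the purple cylinder at (343,120) is its look-alike. The dispenser fit has residuals under 1 px.

Call:
apply_moves(
  moves=[
    [0.95,-0.95,0,0,0,-0.8,0],
    [0.95,-0.95,0,0,0,-0.8,0],
    [0.95,-0.95,0,0,0,-0.8,0],
    [0.95,-0.95,0,0,0,-0.8,0],
    [0.95,-0.95,0,0,0,-0.8,0],
    [0.95,-0.95,0,0,0,-0.8,0],
    [0.95,-0.95,0,0,0,-0.8,0],
    [0.95,-0.95,0,0,0,-0.8,0],
    [0.95,-0.95,0,0,0,-0.8,0],
  ],
)

```text
time_s: 1.9
tool_pos: [0.3031, -0.3947, 0.2228]
tool_rot: [180.0, 0.0, 83.9]
force: [-0.5, -0.2, 0.9]
grip_width: 0.023
grasp_force: 0.0
```

```bash
cat >> h.py <<'E'
PO=np.array([.60547,-.04300,0]); RO=R.from_rotvec([0,0,-.10838])
def W(x,y,z): return PO+RO.apply(np.array([x,y,z])/1e3)
def go(pos,rpy,o=None):
    o=o or env.get_obs(); A=R.from_euler('xyz',o['tool_rot'],degrees=True); B=R.from_euler('xyz',rpy,degrees=True)
    return (A.inv().apply(np.array(pos)-o['tool_pos'])/.2).round(3),((A.inv()*B).as_rotvec()/1.5).round(3)
E
python3 -c "
from h import *
o=env.get_obs();print(o['time_s'],o['tool_pos'],o['tool_rot'],o['force'],o['qpos'])
print(go(W(-125,-83,110),[180,0,83.8]))"
```

```text
1.9 [ 0.30308374 -0.39472456  0.22280978] [1.79991378e+02 3.62835772e-02 8.38644782e+01] [-0.50329199 -0.15358359  0.88291412] [ 66.74913085   0.50600237 -17.36346736 103.70413228   0.17694606
  75.78184639  43.20740779]
(array([1.496, 0.69 , 0.563]), array([0.   , 0.   , 0.001]))
```

Call:
apply_moves(
  moves=[
    [0.8,0.35,0.2,0,0,0,0],
    [0.8,0.35,0.2,0,0,0,0],
    [0.8,0.35,0.2,0,0,0,0],
    [0.8,0.35,0.2,0,0,0,0],
    [0.8,0.35,0.2,0,0,0,0],
  ],
)

```text
time_s: 2.4
tool_pos: [0.3916, -0.2388, 0.1819]
tool_rot: [-180.0, -0.1, 84.0]
force: [-0.2, -1.2, -0.6]
grip_width: 0.0003
grasp_force: 0.0
```

Call:
apply_moves(
  moves=[
    [0.7,0.34,0.36,0,0,0,0],
    [0.7,0.34,0.36,0,0,0,0],
    [0.7,0.34,0.36,0,0,0,0],
    [0.7,0.34,0.36,0,0,0,0],
    [0.7,0.34,0.36,0,0,0,0],
    [0.7,0.34,0.36,0,0,0,0],
  ],
)

```text
time_s: 3.0
tool_pos: [0.4723, -0.1128, 0.1106]
tool_rot: [-180.0, 0.0, 83.7]
force: [0.6, -0.8, 1.3]
grip_width: 0.0005
grasp_force: 0.0
```

```bash
python3 -c "
from h import *
o=env.get_obs();print(o['time_s'],o['tool_pos'],o['tool_rot'],o['force'],o['qpos'])
print(go(W(-125,-83,64),[180,0,83.8]))
im=viewer.read_camera('wrist');w=cal('wrist');s=viewer.read_camera('scene');c=cal('scene')
for n,k in (('wrist',w),('scene',c)):
  for b in boxes_of(n,'pedal_pad'): print(n,b['conf'],b['location'],onz(k,b['location'],.06),'expected',proj(k,W(-125,-80,60)))
cs=cv2.resize(s[200:330,230:400],None,fx=2.3,fy=2.3)[:,:400];ww=cv2.resize(im,(400,300))
cv2.imwrite('pics/c2.png',np.hstack([ww[:299,:,::-1],cs[:299,:,::-1]]))"
```

```text
3.0 [ 0.47227359 -0.11279486  0.11055849] [-1.79970937e+02  2.76247782e-02  8.36631731e+01] [ 0.55512913 -0.76399164  1.32936126] [ 46.69188831   5.87658544 -37.89012338 112.663761     4.08738326
  62.77958819   0.73726185]
(array([ 0.004, -0.001,  0.233]), array([-0.   ,  0.   , -0.002]))
wrist 0.88 [353.6, 251.8] [ 0.49640323 -0.11185358  0.06      ] expected [315.24735633 251.52465872]
scene 0.8 [301.5, 282.6] [ 0.52022021 -0.1024032   0.06      ] expected [285.08290673 271.93979228]
```

View pics/c2.png

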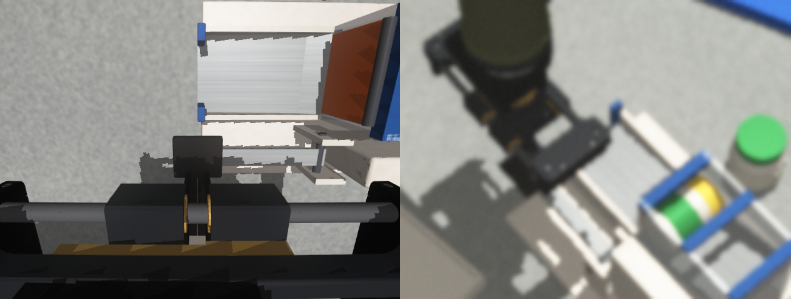

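The wrist picture shows the pad at (315,251) full-size, where the fit puts it, with the shut fingers right above it. The tub is still behind the lid. Pressing now.

Call:
apply_moves(
  moves=[
    [0,0,0.1,0,0,0,0],
    [0,0,0.2,0,0,0,0],
    [0,0,0.23,0,0,0,0],
    [0,0,0.25,0,0,0,0],
    [0,0,0.27,0,0,0,0],
    [0,0.005,0.29,0,0,0,0],
    [0,0.01,0.31,0,0,0,0],
    [0,0.01,0.33,0,0,0,0],
    [0,0.015,0.35,0,0,0,0],
    [0,0.015,0.37,0,0,0,0],
    [0,0.02,0.39,0,0,0,0],
    [0,0.025,0.41,0,0,0,0],
    [0,0.025,0.43,0,0,0,0],
    [0,0.03,0.445,0,0,0,0],
    [0,0.03,0.455,0,0,0,0],
    [0,0.03,0.455,0,0,0,0],
  ],
)

```text
time_s: 4.8
tool_pos: [0.4792, -0.1125, 0.0223]
tool_rot: [-180.0, 0.1, 83.8]
force: [-10.8, 1.2, 27.9]
grip_width: 0.0005
grasp_force: 15.0
```

```bash
python3 -c "
from h import *
o=env.get_obs();print(o['time_s'],o['tool_pos'],o['force'])
s=viewer.read_camera('scene');viewer.read_camera('top');viewer.read_camera('wrist')
for n in ('scene','wrist'):
  k=cal(n)
  for b in boxes_of(n,'tub_mid'): print(n,b['conf'],b['location'],onz(k,b['location'],.054),'landing',proj(k,W(-95,0,54)))
w=viewer.read_camera('wrist')
cs=cv2.resize(s[200:330,230:400],None,fx=2.3,fy=2.3)[:,:400];ww=cv2.resize(w,(400,300))
cv2.imwrite('pics/c3.png',np.hstack([ww[:299,:,::-1],cs[:299,:,::-1]]))"
```

```text
4.8 [ 0.47918811 -0.11251537  0.02226553] [-10.80591039   1.21249154  27.91888527]
scene 0.85 [414.7, 361.8] [ 0.83185045 -0.06922795  0.054     ] landing [319.16411993 262.24048211]
scene 0.65 [324.4, 260.9] [ 0.51766557 -0.02147425  0.054     ] landing [319.16411993 262.24048211]
wrist 0.94 [386.4, 109.2] [ 0.51231725 -0.02973563  0.054     ] landing [383.10237367 118.72196851]
```

View pics/c3.png

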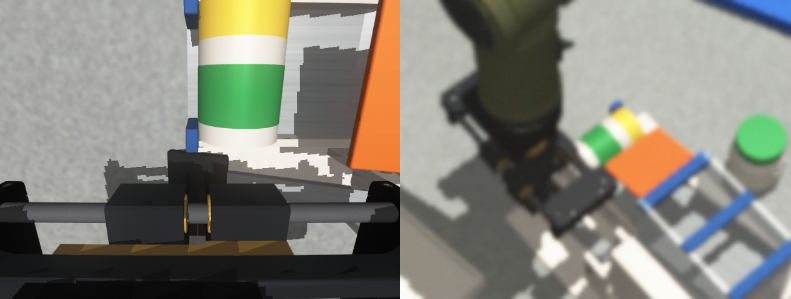

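The pedal is fully down: 28 N at the stop, orange lid raised, tub against the posts. Easing up at about 22 mm/s.

Call:
apply_moves(
  moves=[
    [0,0,-0.011,0,0,0,0],
    [0,0,-0.022,0,0,0,0],
    [0,0,-0.033,0,0,0,0],
    [0,-0.005,-0.044,0,0,0,0],
    [0,-0.005,-0.055,0,0,0,0],
    [0,-0.01,-0.066,0,0,0,0],
    [0,-0.01,-0.077,0,0,0,0],
    [0,-0.015,-0.088,0,0,0,0],
    [0,-0.015,-0.099,0,0,0,0],
    [0,-0.02,-0.11,0,0,0,0],
    [0,-0.02,-0.121,0,0,0,0],
    [0,-0.02,-0.132,0,0,0,0],
    [0,-0.025,-0.143,0,0,0,0],
    [0,-0.025,-0.154,0,0,0,0],
    [0,-0.025,-0.165,0,0,0,0],
    [0,-0.03,-0.176,0,0,0,0],
    [0,-0.03,-0.187,0,0,0,0],
    [0,-0.03,-0.198,0,0,0,0],
    [0,-0.03,-0.209,0,0,0,0],
    [0,-0.03,-0.22,0,0,0,0],
  ],
)

```text
time_s: 7.1
tool_pos: [0.4717, -0.1113, 0.0632]
tool_rot: [-179.9, -0.0, 83.8]
force: [0.5, 0.5, -0.6]
grip_width: -0.0
grasp_force: 0.0
```

Call:
apply_moves(
  moves=[
    [0,0,-0.012,0,0,0,0],
    [0,0,-0.024,0,0,0,0],
    [0,0,-0.05,0,0,0,0],
    [0,0,-0.15,0,0,0,0.5],
    [0,0,-0.3,0,0,0,1],
    [0,0,-0.45,0,0,0,1],
    [0,0,-0.45,0,0,0,1],
  ],
)

```text
time_s: 7.8
tool_pos: [0.4753, -0.112, 0.1579]
tool_rot: [179.6, 0.1, 83.8]
force: [-0.3, 0.8, -0.1]
grip_width: 0.0245
grasp_force: 0.0
```

```bash
python3 - <<'E'
from h import *
o=env.get_obs();print(o['time_s'],o['tool_pos'],o['tool_rot'],o['force'])
s=viewer.read_camera('scene');t=viewer.read_camera('top');w=viewer.read_camera('wrist');k=cal('wrist')
for b in masks_of('wrist','tub_mid'):
    m=b['pixels'];ys,xs=np.where(m);print(b['conf'],b['location'],xs.min(),xs.max(),ys.min(),ys.max())
    (u,v),(a,bb),th=cv2.minAreaRect(np.c_[xs,ys].astype(np.float32));q=onz(k,(u,v),.054);print(q,(RO.inv().apply(q-PO)*1e3).round(1),a,bb,th)
print('landing px',proj(k,W(-95,0,54)),W(-95,0,54))
# tilt: top leans to dispenser -x by 14 deg
B=RO*R.from_euler('y',-14,degrees=True)*R.from_euler('xyz',[180,0,90],degrees=True)
rpy=B.as_euler('xyz',degrees=True);z=B.apply([0,0,1]);print(rpy,z)
for h in (100,0):
    p=W(-95,0,54)+z*(.012)-z*h/1e3; print(h,p,go(p,rpy,o))
cs=cv2.resize(s[200:330,230:400],None,fx=2.3,fy=2.3)[:,:400];ww=cv2.resize(w,(400,300))
cv2.imwrite('pics/c4.png',np.hstack([ww[:299,:,::-1],cs[:299,:,::-1]]))
E
```

```text
7.8 [ 0.47533868 -0.11201483  0.15785982] [1.79579081e+02 1.29468583e-01 8.38106594e+01] [-0.25445691  0.75800286 -0.13566959]
0.74 [492.4, 153.2] 282 639 21 271
[ 0.58216398 -0.05644674  0.054     ] [-21.7 -15.9  54. ] 358.0163879394531 247.89657592773438 0.971021831035614
0.7 [358.8, 118.6] 325 394 63 178
[ 0.51115887 -0.03183946  0.054     ] [-95.    0.9  54. ] 68.99998474121094 114.99998474121094 0.0
landing px [359.40377433 121.84733216] [ 0.5110274  -0.03272404  0.054     ]
[ 1.66000000e+02 -1.27222187e-14  8.37902834e+01] [ 0.24050245 -0.0261682  -0.97029573]
100 [ 0.48986318 -0.03042124  0.13938602] (array([0.414, 0.028, 0.092]), array([-0.158,  0.001,  0.   ]))
0 [ 0.51391343 -0.03303806  0.04235645] (array([0.415, 0.145, 0.578]), array([-0.158,  0.001,  0.   ]))
```

View pics/c4.png

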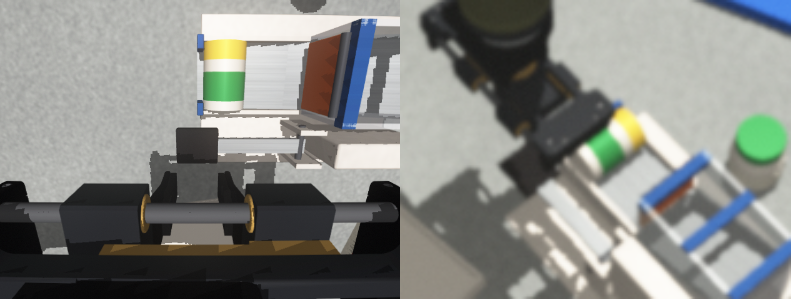

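The lid is shut and the tub lies at the landing: (359,119) in the wrist picture, against a predicted (359,122). I'll tilt 14° so that the gripper's body clears the magazine, then go over the tub.

Call:
apply_moves(
  moves=[
    [0.415,0.03,0.07,-0.163,0,0,1],
    [0.415,0.03,0.07,-0.163,0,0,1],
    [0.415,0.03,0.07,-0.163,0,0,1],
    [0.415,0.03,0.07,-0.163,0,0,1],
    [0.415,0.03,0.07,-0.163,0,0,1],
    [0.415,0.03,0.07,-0.163,0,0,1],
    [0.415,0.03,0.07,-0.163,0,0,1],
  ],
)

```text
time_s: 8.7
tool_pos: [0.4878, -0.0305, 0.1396]
tool_rot: [166.0, -0.0, 83.7]
force: [0.3, -0.2, 0.5]
grip_width: 0.086
grasp_force: 0.0
```

```bash
python3 - <<'E'
from h import *
o=env.get_obs();print(o['time_s'],o['tool_pos'],o['tool_rot'],o['force'],o['grip_width'])
w=viewer.read_camera('wrist');k=cal('wrist')
for b in masks_of('wrist','tub_mid'):
    m=b['pixels'];ys,xs=np.where(m)
    q=onz(k,((xs.min()+xs.max())/2,(ys.min()+ys.max())/2),.054);print(b['conf'],q,(RO.inv().apply(q-PO)*1e3).round(1),xs.min(),xs.max(),ys.min(),ys.max())
B=RO*R.from_euler('y',-14,degrees=True)*R.from_euler('xyz',[180,0,90],degrees=True)
z=B.apply([0,0,1]);p=W(-95,0,54)+z*.012;print(p,go(p,B.as_euler('xyz',degrees=True),o))
E
```

```text
8.7 [ 0.48782347 -0.03046233  0.13963125] [ 1.66007131e+02 -4.81578723e-02  8.37254111e+01] [ 0.27532492 -0.18480257  0.52481067] 0.08598641211079758
0.81 [ 0.78901389 -0.01699464  0.054     ] [179.7  45.7  54. ] 599 639 156 179
0.56 [ 0.51077604 -0.03471505  0.054     ] [-95.  -2.  54.] 286 351 188 297
[ 0.51391343 -0.03303806  0.04235645] (array([0.001, 0.01 , 0.504]), array([-0.   , -0.   , -0.001]))
```

Call:
apply_moves(
  grip_force=20,
  moves=[
    [0,0.01,0.15,0,0,0,1],
    [0,0.01,0.3,0,0,0,1],
    [0,0.01,0.4,0,0,0,1],
    [0,0.01,0.47,0,0,0,1],
    [0,0.01,0.505,0,0,0,1],
    [0,0.01,0.505,0,0,0,1],
  ],
)

```text
time_s: 9.4
tool_pos: [0.5132, -0.0324, 0.0412]
tool_rot: [166.1, -0.1, 83.8]
force: [0.2, 0.3, 0.2]
grip_width: 0.0872
grasp_force: 0.0
```

Call:
apply_moves(
  grip_force=20,
  moves=[
    [0,0,0,0,0,0,0.4],
    [0,0,0,0,0,0,0.3],
    [0,0,0,0,0,0,0.2],
    [0,0,0,0,0,0,0.2],
    [0,0,0,0,0,0,0.2],
    [0,0,0,0,0,0,0.2],
    [0,0,0,0,0,0,0.2],
    [0,0,0,0,0,0,0.2],
  ],
)

```text
time_s: 10.2
tool_pos: [0.5144, -0.0325, 0.0425]
tool_rot: [165.9, -0.0, 83.8]
force: [2.1, -0.5, -0.7]
grip_width: 0.0455
grasp_force: 20.0
```

Gripped (45.5 mm, 20 N). Now a straight-up lift.

Call:
apply_moves(
  moves=[
    [0,0.012,-0.048,0,0,0,0.2],
    [0,0.03,-0.12,0,0,0,0.2],
    [0,0.06,-0.24,0,0,0,0.2],
    [0,0.09,-0.36,0,0,0,0.2],
    [0,0.12,-0.485,0,0,0,0.2],
    [0,0.15,-0.606,0,0,0,0.2],
    [0,0.15,-0.606,0,0,0,0.2],
  ],
)

```text
time_s: 10.9
tool_pos: [0.5152, -0.0325, 0.1701]
tool_rot: [165.7, 0.1, 83.8]
force: [0.8, -0.3, -1.1]
grip_width: 0.0456
grasp_force: 20.0
```

```bash
python3 - <<'E'
from h import *
o=env.get_obs();print(o['time_s'],o['tool_pos'],o['tool_rot'],o['force'],o['grip_width'],o['grasp_force'])
t=viewer.read_camera('top');c=cal('top')
for b in masks_of('top','tray_blue'):
    m=b['pixels'].astype(np.uint8);ys,xs=np.where(m);r=cv2.minAreaRect(np.c_[xs,ys].astype(np.float32));print(b['conf'],r,onz(c,r[0],.015))
for yaw in (83.8,106.4):print(yaw,go([.477,.291,.16],[180,0,yaw],o))
E
```

```text
10.9 [ 0.51521339 -0.03252233  0.17010104] [1.65700918e+02 7.59640330e-02 8.38092562e+01] [ 0.84866587 -0.25778521 -1.13900565] 0.04563200618211561 19.999577701091766
0.78 ((185.49085998535156, 372.30279541015625), (85.72544860839844, 87.5453109741211), 73.3007583618164) [0.18825181 0.31574347 0.015     ]
0.72 ((197.56443786621094, 254.518798828125), (61.819698333740234, 63.10952377319336), 75.3236083984375) [0.47611829 0.29728652 0.015     ]
83.8 (array([ 1.588, -0.365, -0.043]), array([0.166, 0.001, 0.   ]))
106.4 (array([ 1.588, -0.365, -0.043]), array([ 0.164,  0.034, -0.261]))
```

Call:
apply_moves(
  moves=[
    [0.2,-0.04,0,0.04,0.01,-0.06,0.2],
    [0.4,-0.09,-0.01,0.08,0.02,-0.13,0.2],
    [0.6,-0.13,-0.02,0.12,0.03,-0.2,0.2],
    [0.8,-0.18,-0.02,0.164,0.034,-0.261,0.2],
    [0.9,-0.2,-0.02,0.164,0.034,-0.261,0.2],
    [0.9,-0.2,-0.02,0.164,0.034,-0.261,0.2],
  ],
)

```text
time_s: 11.6
tool_pos: [0.4909, 0.1553, 0.159]
tool_rot: [-179.6, -0.5, 106.8]
force: [-0.2, 0.0, -0.9]
grip_width: 0.0456
grasp_force: 20.0
```

```bash
python3 -c "
from h import *
o=env.get_obs();print(o['time_s'],o['tool_pos'],o['tool_rot'],o['grip_width'])
for z in (.14,.020): print(go([.477,.293,z],[180,0,106.4],o))"
```

```text
11.6 [0.49093577 0.15528961 0.15896574] [-179.55996606   -0.48946896  106.78797915] 0.045604666819830574
(array([0.678, 0.133, 0.1  ]), array([-0.005, -0.006,  0.005]))
(array([0.673, 0.138, 0.7  ]), array([-0.005, -0.006,  0.005]))
```

Call:
apply_moves(
  moves=[
    [0.2,0.04,0,0,0,0,0.2],
    [0.4,0.08,0.05,0,0,0,0.2],
    [0.6,0.12,0.1,0,0,0,0.2],
    [0.675,0.135,0.15,-0.004,-0.005,0.005,0.2],
    [0.675,0.135,0.3,-0.004,-0.005,0.005,0.2],
    [0.675,0.135,0.42,-0.004,-0.005,0.005,0.2],
    [0.675,0.135,0.52,-0.004,-0.005,0.005,0.2],
    [0.675,0.135,0.6,-0.004,-0.005,0.005,0.2],
    [0.675,0.135,0.64,-0.004,-0.005,0.005,0.2],
    [0.675,0.135,0.64,-0.004,-0.005,0.005,0.2],
  ],
)

```text
time_s: 12.6
tool_pos: [0.4797, 0.2872, 0.0321]
tool_rot: [-180.0, 0.3, 105.9]
force: [0.4, 0.4, -2.4]
grip_width: 0.0456
grasp_force: 20.0
```

```bash
python3 -c "
from h import *
o=env.get_obs();print(o['time_s'],o['tool_pos'],o['tool_rot'],o['grip_width'],o['force'])
w=viewer.read_camera('wrist');s=viewer.read_camera('scene')
cs=cv2.resize(s[130:240,320:470],None,fx=2.72,fy=2.72)[:,:400];ww=cv2.resize(w,(400,300))
cv2.imwrite('pics/c5.png',np.hstack([ww[:298,:,::-1],cs[:298,:,::-1]]))"
```

```text
12.6 [0.47974185 0.28716152 0.0321143 ] [-179.97005304    0.25362245  105.92397403] 0.04558340558996278 [ 0.44344991  0.40087886 -2.40384396]
```

View pics/c5.png

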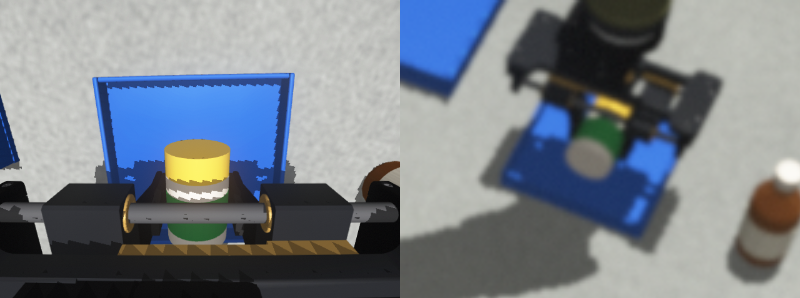

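```bash
python3 -c "
from h import *
k=cal('wrist');p,d=ray(k,(198*1.6,150*1.6));d/=np.linalg.norm(d);print('dip',np.degrees(np.arcsin(-d[2])),d)
w=viewer.read_camera('wrist');o=env.get_obs();print(o['force'],o['tool_pos'])
"
```

```text
dip 71.86313589298592 [ 0.0924689  -0.29723674 -0.95031565]
[-0.05490933  0.72766627 -0.95698763] [0.48113708 0.28857104 0.03433306]
```

The camera looks at the cap end at a 72° dip, and the cap ellipse's ratio (~0.28) matches a level tub (0.31). So it hangs level inside the tray walls. Lowering the last bit gently.

Call:
apply_moves(
  moves=[
    [0,0.01,0.02,0,0,0,0.2],
    [0,0.01,0.04,0,0,0,0.2],
    [0,0.01,0.055,0,0,0,0.2],
    [0,0.01,0.065,0,0,0,0.2],
    [0,0.01,0.075,0,0,0,0.2],
    [0,0.01,0.08,0,0,0,0.2],
    [0,0.01,0.08,0,0,0,0.2],
  ],
)

```text
time_s: 13.45
tool_pos: [0.4823, 0.2887, 0.0173]
tool_rot: [179.9, 0.2, 106.0]
force: [0.3, 0.3, -1.2]
grip_width: 0.0457
grasp_force: 20.0
```

Call:
apply_moves(
  moves=[
    [0,0,0.005,0,0,0,0.2],
    [0,0,0.01,0,0,0,0.2],
    [0,0,0.01,0,0,0,0.2],
  ],
)

```text
time_s: 13.75
tool_pos: [0.4826, 0.2888, 0.0155]
tool_rot: [179.9, 0.2, 105.9]
force: [0.6, -0.7, -0.4]
grip_width: 0.0456
grasp_force: 20.0
```

Call:
apply_moves(
  moves=[
    [0,0,0.005,0,0,0,0.2],
    [0,0,0.01,0,0,0,0.2],
    [0,0,0.01,0,0,0,0.2],
  ],
)

```text
time_s: 14.05
tool_pos: [0.4826, 0.2888, 0.0153]
tool_rot: [179.9, 0.3, 105.9]
force: [-4.0, -3.3, 14.0]
grip_width: 0.0453
grasp_force: 20.0
```

Contact with the floor. Easing off, opening slowly, then withdrawing.

Call:
apply_moves(
  grip_force=5,
  moves=[
    [0,0,-0.008,0,0,0,0.45],
    [0,0,-0.008,0,0,0,0.55],
    [0,0,-0.008,0,0,0,0.6],
    [0,0,-0.008,0,0,0,0.7],
    [0,0,-0.008,0,0,0,0.8],
    [0,0,-0.008,0,0,0,0.8],
    [0,0,-0.008,0,0,0,0.8],
    [0,0,-0.05,0,0,0,0.8],
    [0,0,-0.15,0,0,0,0.8],
    [0,0,-0.35,0,0,0,0.8],
    [0,0,-0.55,0,0,0,0.8],
    [0,0,-0.75,0,0,0,0.8],
    [0,0,-0.95,0,0,0,0.8],
    [-0.5,0,-0.95,0,0,0,0.8],
    [-0.8,0,-0.95,0,0,0,0.8],
    [-0.8,0,-0.95,0,0,0,0.8],
    [-0.8,0,-0.95,0,0,0,0.8],
  ],
)

```text
time_s: 15.75
tool_pos: [0.528, 0.1276, 0.2043]
tool_rot: [179.9, 0.5, 105.4]
force: [0.3, -0.5, -0.7]
grip_width: 0.0699
grasp_force: 0.0
```

```bash
python3 -c "
from h import *
o=env.get_obs();print(o['time_s'],o['tool_pos'],o['grip_width'],o['force'])
s=viewer.read_camera('scene');c=cal('scene')
print([(b['location'],b['conf'],onz(c,b['location'],.027)) for b in boxes_of('scene','tub_mid')])
cv2.imwrite('pics/end.png',cv2.resize(s[120:440,220:500],None,fx=1.85,fy=1.85)[:,:,::-1])"
```

```text
15.75 [0.52798245 0.12760234 0.20429382] 0.06987668256021863 [ 0.3049758  -0.49849931 -0.67910498]
[([415.7, 362.1], 0.8, array([ 0.83175347, -0.05868313,  0.027     ])), ([387.8, 194.5], 0.57, array([0.49392665, 0.25062556, 0.027     ]))]
```

View pics/end.png

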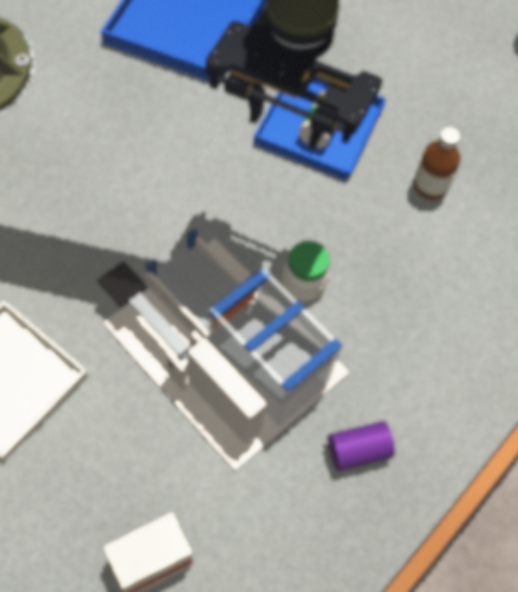

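The bystanders stand untouched and the lid is shut, but the gripper hides the tub in this view. A quick check from the other cameras.

```bash
python3 -c "
from h import *
for n in ('top','wrist'):
  s=viewer.read_camera(n);c=cal(n)
  for b in masks_of(n,'tub_mid'):
    ys,xs=np.where(b['pixels']);r=cv2.minAreaRect(np.c_[xs,ys].astype(np.float32));q=onz(c,r[0],.027);print(n,b['conf'],r,q)
cv2.imwrite('pics/w.png',s[:,:,::-1])"
```

```text
top 0.64 ((342.8846130371094, 118.9230728149414), (29.121761322021484, 19.414506912231445), 33.690067291259766) [ 0.82752421 -0.05556919  0.027     ]
top 0.64 ((345.2740478515625, 203.17218017578125), (78.04735565185547, 127.06130981445312), 7.696051120758057) [ 0.61172051 -0.06517171  0.027     ]
wrist 0.98 ((316.9999694824219, 38.99999237060547), (55.99999237060547, 77.99998474121094), 0.0) [0.48504738 0.28246667 0.027     ]
wrist 0.47 ((305.998779296875, 338.32135009765625), (126.05142974853516, 222.8870849609375), 84.25772094726562) [ 0.55513835 -0.00060593  0.027     ]
```

View pics/w.png

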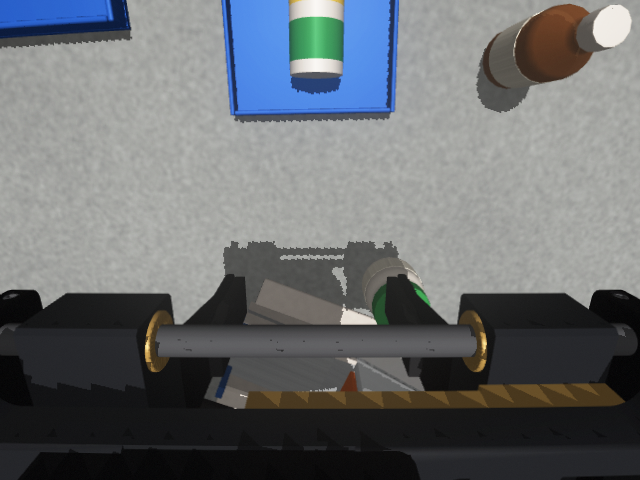

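The tub lies flat in the small blue tray at (317,39), and the robot touches nothing.

```bash
python3 -c "
from cell import env
print(env.sign_off())"
```

```text
the job is handed in; nothing more can be done
None
```

The job is handed in: the pedal was pressed right down and eased up over about two seconds, the lid is shut, the tub lies on the floor of the smaller blue tray, and the syrup bottle, jar and carton were left where they stood.

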